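# Put the clay paddle away and shut the tool drawer

### The arm

A 6-joint arm with a two-finger parallel gripper is mounted at the origin on the work surface. World frame = base frame: x ahead of the robot, y to its left, z up, the work surface at z = 0. Lengths are in m, angles in rad, forces in N, time in s.
With the tool pointing down it reaches from about 0.3 to 0.875 m from the base axis. Payload 6.4 kg.
Tool frame: the origin (TCP) lies between the finger pads, 19 mm behind the fingertips; this is the grasp point; z points along the fingers, y is the line along which they close (so a half turn about z gives the same grasp; the last joint's range is limited). The gripper opens to 85 mm and grips with 20 to 120 N. Pads are 22 mm wide; open, the fingers measure 114 mm over their backs; the gripper's body (76 mm by 85 mm) begins 54 mm behind the grasp point. The pads swing forward as they close: fully open they stand 13 mm farther back than shut.
Start: joints at [1.084, 0.181, 1.607, -0, 1.354, -0.206], TCP at [0.159, 0.552, 0.25] pointing down, gripper open.
Joint ranges: [-2.99, 2.99], [-0.89, 2.07], [0.3, 2.58], [-1.14, 4.28], [0, 2.63], [-3.12, 3.12]. Speed limits (rad/s): [2.57, 2.57, 3.01, 3.14, 3.14, 3.14].

### API

Orientations are given as a unit quaternion [w, x, y, z].
In Python, from bench import get_obs, camera, hand_in gives the robot as it stands.
- The arm moves only by the tool carry_out, never from a script. Its argument "plan" is a list that holds one entry, the list of rows, each a list of 7 numbers: the shift along the world's x, y, z in m, then the turn, a rotation vector about the world's x, y, z in rad, then the opening, from 0 (shut) to 1 (fully open). In form: [[[x, y, z, rx, ry, rz, hand], ...]]. A call has exactly 5 rows; each row is the pose to reach, as a shift and turn from the pose commanded when the call began; what a row does not reach only later rows make up. A row lasts 1/12 s, in which the tool goes at most 41.7 mm and 7.16 degrees, less where a joint would pass 70% of its speed; a pose out of reach is approached as far as the arm can. A call with a gripper value outside its range is refused whole. The fingers move at their own pace and stop on an object; the grip force is fixed at half the most. Time passes only in rows, so rows that repeat a pose let the fingers close, or fill a call up. It gives the time, the measured TCP pose, the force, the opening and the grip force at its end, in the units of the state.
- get_obs(): the state, without advancing time (a new reading comes with each control period).
- camera(name): name is "scene" or "side" or "wrist"; returns a dict with "pixels" (384x512x3 uint8, red, green, blue), "z_map" (384x512 float32, m along the optical axis (not along the pixel's ray), 0 where there is no reading), "camera_matrix" (3x3 intrinsics, pixels), "k1" (the pictures are not rectified: a ray, as slopes to the right and down, at radius r is drawn at 1 + k1 r^2 times it, then the intrinsics apply), "cam_to_world" (4x4, takes a point from camera to world coordinates). Camera axes: x right, y up, looking along -z (the intrinsics and any distortion apply to the point x, -y, -z); pixel columns grow to the right and rows downward; lengths in m; the calibration is good to about 2 mm. A picture is of the moment at which its call begins.
- hand_in(): hands the job in; it is judged then, once.
The state is a dict: "time_s": time; "q": joint angles; "dq": joint speeds; "joint_efforts": joint torques, N m; "eef_pos": TCP position; "eef_rot": TCP orientation; "wrist_force": force on the tool from outside, world axes, zero at the start; "torque": the same for the moment, N m; "opening": opening from 0.0 (shut) to 1.0 (fully open); "grasp_force": force on a finger pad.
Only numpy, scipy, OpenCV 4.12 (cv2) and the standard library are available. Lean on these libraries where they do the work, as an engineer would, in place of code of your own. Each camera call takes 0.05 s, during which the arm holds its last target. There are 200 camera calls.

### The job

Pick up the wooden clay paddle and lower it into the empty front compartment of the open tool drawer: lay it down flat in there across the drawer, do not drop it in. Then push the drawer fully home without slamming, past the stiff spot near the end of its travel until it seats against the chest. Do not bump the shelf that overhangs the drawer, and leave the glaze jar, the blue bowl and the vase standing where they are.

Things in the scene. Friction and masses are not known exactly. Their poses are not given: they have to be found in the camera images.
- chest: Dark red wooden tool chest, fixed to the table: carcass 290 deep, 280 wide, 165 high, with two drawers one above the other and an open cubby with bowls over them; a shelf board roofs the cubby. Origin on the table under the middle of the carcass front; the front faces the chest's own -x, +x points into the chest, y along its width, z up.
- shelf_board: The chest's shelf board, 280 wide, 18 thick: underside 285 above the table, top 303; it juts out 55 in front of the carcass front (15 beyond the pull of a shut drawer), so a tool pointing straight down cannot follow the drawer all the way home. Same origin and axes as the chest.
- shelf_edge (a point): Middle of the lower front edge of the shelf board, 285 above the table.
- drawer (a joint): How far the upper drawer is open (m): 0 is shut and seated, 0.235 is fully out; it slides along the chest's -x as it opens. About 2 N slides it; a detent adds up to about 6 N against closing from 24 mm to 10 mm open, and from 10 mm inward it pulls the drawer shut.
- drawer_bay (a point): Centre of the floor of the drawer's empty front compartment, 98 above the table; axes as the chest's (x to the back). The compartment is 131 along x, 224 along y. Around it: tray sides up to 49 above this floor, a 6 thick divider up to 35, and the red drawer front, 16 thick, 274 wide, up to 65. Fixed tools lie behind the divider.
- drawer_pull (a point): Middle of the outer face of the drawer's dark metal pull: a solid block 110 along y, 26 high, standing 24 out from the drawer front; this point is 126 above the table, 71.5 + 40 along -x from drawer_bay. Just below it the fixed lower drawer front has a pull alike, 48 above the table.
- paddle: Pale wooden clay paddle lying on the table, 180 long, 16 thick, 0.1 kg. Origin on its underside where blade and handle meet; x along it: blade 56 wide from x = 0 to 90, handle 26 wide from x = 0 to -90, with a blue band near its end; z up.
- paddle_mid (a point): Middle of the paddle's length and thickness, 8 above its underside.
- paddle_grip (a point): Grip point on the handle close to the blade, at x = -20 of the paddle, 8 above its underside; the handle is 26 wide (along y) here.
- glaze_jar: Glass jar of glaze, 68 diameter, 90 high, standing on the table; origin under its centre.
- bowl: Blue ceramic bowl, 110 diameter, 55 high, on the table; origin under its centre.
- vase: Terracotta vase, 76 diameter, 100 high, standing on top of the shelf board; origin under its centre.
There are look-alikes about, which are no part of the job. There is more than one size of the paddle; the one meant has the size given above.

How it is judged:
By the outcome, as a careful person would: the job done as asked, in the order asked, and still so for the second after the job is handed in, with the robot touching nothing.
It also fails if it takes over 54 s, if anything falls off the work surface, if the arm or the gripper's body presses on something with over 40 N, if the wrist force passes 120 N, or if a joint passes its speed limit or range.

## Working session

There is one attempt and no reset: what is moved stays moved. The work goes in short steps, Python scripts to look and compute and a tool call to move; the robot and the scene stay as the last step left them, time stands still between calls to the robot, and variables do not carry over. Pictures are saved under pics/ and viewed, at most 10 in all, crops included, and the job is handed in when it is done.

Besides the shell and the picture viewer there is one more tool, called after "Emit:" in YAML: its name, and indented under it one key for each argument. carry_out: Moves the arm, as the interface text tells. Its arguments: {"type":"object","properties":{"plan":{"type":"array","items":{"type":"array","items":{"type":"array","items":{"type":"number"}}}}},"required":["plan"]}

```bash
mkdir -p pics; cat > h.py <<'E'
import numpy as np, cv2
from bench import get_obs, camera, hand_in
np.set_printoptions(precision=4,suppress=True)
def cloud(c):
    K=c["camera_matrix"];h,w=c["z_map"].shape
    u,v=np.meshgrid(np.arange(w),np.arange(h))
    p=np.stack([u,v],-1).reshape(-1,1,2).astype(np.float64)
    s=cv2.undistortPoints(p,K,np.array([c["k1"],0,0,0,0.])).reshape(h,w,2)
    z=c["z_map"].astype(float)
    P=np.stack([s[...,0]*z,-s[...,1]*z,-z],-1)
    T=c["cam_to_world"]
    W=P@T[:3,:3].T+T[:3,3]; W[z<=0]=np.nan
    return W
def save(c,n,crop=None,s=1):
    im=c["pixels"][...,::-1]
    if crop: x0,y0,x1,y1=crop; im=im[y0:y1,x0:x1]
    cv2.imwrite("pics/"+n,cv2.resize(im,None,fx=s,fy=s,interpolation=cv2.INTER_CUBIC))
E
python3 - <<'E'
from h import *
for n in("scene","side"):
    c=camera(n); np.save(n+".npy",c,allow_pickle=True); save(c,n+".png",None,1.5)
    print(n,c["cam_to_world"],c["camera_matrix"],c["k1"])
print(get_obs())
E
```

```text
scene [[-0.1403  0.9264 -0.3494  0.2114]
 [-0.9901 -0.132   0.0478  0.0686]
 [-0.0018  0.3526  0.9358  1.1902]
 [ 0.      0.      0.      1.    ]] [[381.9981   0.     257.2259]
 [  0.     381.9981 182.5997]
 [  0.       0.       1.    ]] -0.07804783125606916
side [[-0.9928  0.0568 -0.1059  0.4542]
 [-0.1187 -0.5994  0.7916  1.1695]
 [-0.0185  0.7985  0.6018  1.0561]
 [ 0.      0.      0.      1.    ]] [[466.4387   0.     241.0576]
 [  0.     466.4387 188.6178]
 [  0.       0.       1.    ]] -0.09940745878976023
{'time_s': 0.1, 'q': array([ 1.0837,  0.1815,  1.6079, -0.    ,  1.3538, -0.2063]), 'dq': array([-0.0006, -0.0019, -0.0021, -0.0012, -0.0015,  0.0003]), 'joint_efforts': array([ -0.0002, -44.5877, -35.2237,  -0.0002,   0.0042,  -0.    ]), 'eef_pos': array([0.1591, 0.5521, 0.2492]), 'eef_rot': array([-0.0003,  0.1399,  0.9902, -0.0008]), 'wrist_force': array([ 0.4578, -0.2535, -0.3306]), 'torque': array([ 0.0093, -0.0075,  0.0254]), 'grasp_force': 0.0, 'opening': 1.002027017339587}
```

View pics/scene.png

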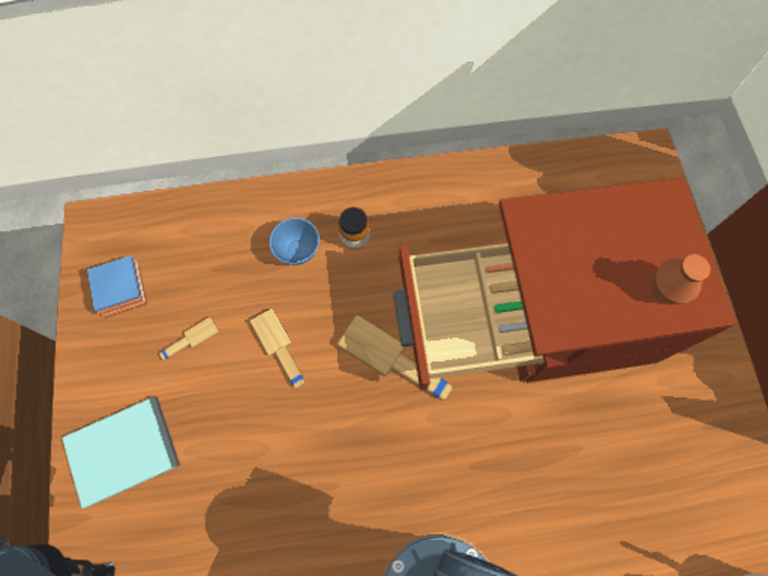

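View pics/side.png

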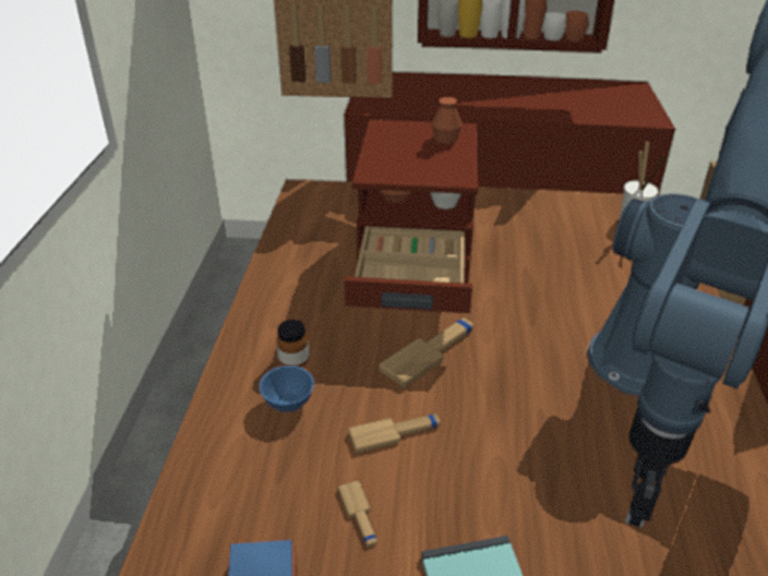

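Three paddles in the scene picture (enlarged pixels): small (188,340), medium (277,348), large (395,357), partly under the drawer. The drawer is at (465,310), jar (353,225), bowl (295,241), vase (683,278). I'll measure the paddle sizes next.

```bash
python3 - <<'E'
from h import *
import warnings; warnings.filterwarnings("ignore")
for n in("scene","side"):
    c=np.load(n+".npy",allow_pickle=True).item(); W=cloud(c)
    m=((W[...,2]>.008)&(W[...,2]<.028)&(W[...,0]>0.1)).astype(np.uint8)
    k,l,st,ce=cv2.connectedComponentsWithStats(m,connectivity=4)
    print(n)
    for i in range(1,k):
        if st[i,4]<150: continue
        P=W[l==i]; r=cv2.minAreaRect(P[:,:2].astype(np.float32)); med=np.median(P[:,2])
        print(ce[i]*1.5,st[i,4],"c",np.array(r[0]),"size",np.array(r[1]),r[2],"z",med)
    def q(name,u,v):
        print(name,W[int(round(v/1.5)),int(round(u/1.5))])
    if n=="scene":
        for nm,u,v in [("frontL",407,250),("frontR",427,384),("pull",404,318),("shelfNL",503,203),("shelfNR",529,353),("shelfFR",727,328),("shelfFL",684,182),("bay",445,305),("divider",485,310),("jar",353,218),("bowl",295,246),("largeblue",440,388),("large bladeend",350,330),("med",270,335)]: q(nm,u,v)
    else:
        for nm,u,v in [("pull",407,300),("frontL",350,300),("frontR",468,300),("shelfNL",358,184),("shelfNR",474,184)]: q(nm,u,v)
save(np.load("scene.npy",allow_pickle=True).item(),"crop.png",(90,190,320,290),3.4)
E
```

```text
scene
[285.3892   3.0475] 158 c [1.4722 0.1551] size [0.199  0.0159] 88.49340057373047 z 0.016248689753553203
[125.8994  23.8245] 641 c [1.4721 0.6122] size [0.7115 0.0182] 89.75027465820312 z 0.01805143879882154
[294.5859 242.8641] 320 c [0.7471 0.1982] size [0.0785 0.0845] 12.796379089355469 z 0.01693188703802151
[276.2528 343.1954] 724 c [0.5163 0.2536] size [0.1802 0.0564] 23.3637638092041 z 0.015430003585680252
[376.8167 348.5474] 1170 c [0.4765 0.038 ] size [0.1916 0.0796] 48.72724533081055 z 0.02164258065553515
[192.7222 336.3009] 324 c [0.5634 0.4476] size [0.0416 0.1298] 25.79289436340332 z 0.011481285265372954
[439.5882 387.8206] 170 c [ 0.3893 -0.0646] size [0.0461 0.0371] 48.208133697509766 z 0.021304533021193617
[118.9291 451.3526] 3174 c [0.3504 0.5959] size [0.1528 0.2087] 17.056726455688477 z 0.011830425227447372
frontL [ 0.6376 -0.0305  0.1625]
frontR [ 0.3779 -0.0294  0.1492]
pull [ 0.5112 -0.006   0.1354]
shelfNL [ 0.6451 -0.1964  0.3041]
shelfNR [ 0.4176 -0.2411  0.0986]
shelfFR [ 0.4224 -0.7208 -0.0014]
shelfFL [ 0.6433 -0.535   0.3029]
bay [ 0.5377 -0.096   0.09
[... 501 characters left out ...]
74831538099034
[422.2366 353.0848] 1008 c [0.4575 0.0179] size [0.2561 0.08  ] 49.32196044921875 z 0.020222573679533173
[286.8071 387.5965] 254 c [0.7476 0.1773] size [0.0862 0.0498] 12.516196250915527 z 0.018656071432341603
[386.9422 430.5844] 675 c [0.5179 0.258 ] size [0.1766 0.0602] 24.12755012512207 z 0.013464664811901006
[356.9882 505.6299] 381 c [0.5649 0.4504] size [0.0411 0.1283] 24.708707809448242 z 0.01033218802565461
[472.6105 558.2829] 1262 c [0.3702 0.5335] size [0.151  0.0749] 16.377511978149414 z 0.011673546440427396
pull [0.5145 0.0078 0.1346]
frontL [ 0.6404 -0.0169  0.1055]
frontR [ 0.3843 -0.0158  0.1257]
shelfNL [ 0.6384 -0.194   0.2944]
shelfNR [ 0.3833 -0.1999  0.3039]
```

View pics/crop.png

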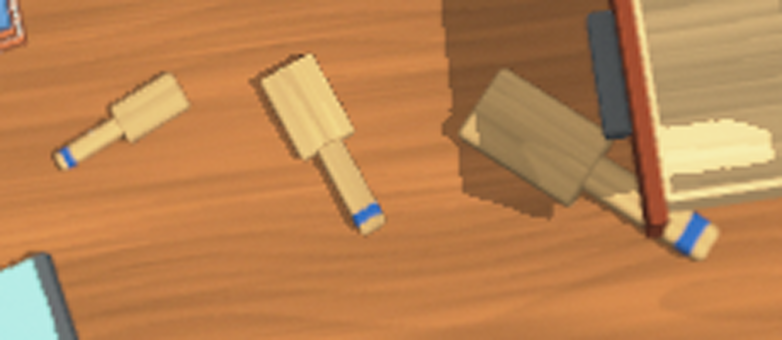

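The crop shows the medium paddle, blade at (305,105) and handle down to (370,225). It measures 180 x 56 and 16 thick, so it is the target. The small one is about 130 long and the large one about 256. Next I fit the drawer, pull and paddle precisely.

```bash
python3 - <<'E'
from h import *
import warnings; warnings.filterwarnings("ignore")
Ws={n:cloud(np.load(n+".npy",allow_pickle=True).item()) for n in("scene","side")}
A=np.concatenate([W.reshape(-1,3) for W in Ws.values()])
def box(P,x,y,z): return P[(P[:,0]>x[0])&(P[:,0]<x[1])&(P[:,1]>y[0])&(P[:,1]<y[1])&(P[:,2]>z[0])&(P[:,2]<z[1])]
S=Ws["side"].reshape(-1,3); C=Ws["scene"].reshape(-1,3)
f=box(S,(.39,.63),(-.06,.03),(.105,.155)); 
f1=f[f[:,1]<-.004]; p=np.polyfit(f1[:,0],f1[:,1],1); print("front face y=",p,np.polyval(p,.511),len(f1),np.std(f1[:,1]-np.polyval(p,f1[:,0])))
pu=f[f[:,1]>-.002]; print("pull",len(pu),pu.min(0),pu.max(0),np.median(pu,0), np.histogram(pu[:,1],8))
pu=pu[pu[:,1]>.003];print(np.percentile(pu[:,0],[1,99]))
t=box(C,(.3,.72),(-.06,.02),(.158,.17)); print("front top x",np.percentile(t[:,0],[0,1,99,100]),"y",np.percentile(t[:,1],[1,50,99]),"z",np.median(t[:,2]))
sb=box(C,(.3,.75),(-.6,-.1),(.297,.309)); r=cv2.minAreaRect(sb[:,:2].astype(np.float32)); print("shelf",r,np.median(sb[:,2])); print(cv2.boxPoints(r))
fl=box(C,(.4,.62),(-.2,-.02),(.09,.104)); print("floor",np.percentile(fl,[1,50,99],axis=0))
for n,P in(("scene",C),("side",S)):
    q=box(P,(.41,.63),(.18,.35),(.009,.024)); q=q[(np.linalg.norm(q[:,:2]-[.517,.255],axis=1)<.105)]
    r=cv2.minAreaRect(q[:,:2].astype(np.float32)); print(n,"paddle",r,cv2.boxPoints(r).tolist(),np.median(q[:,2]))
    c=np.array(r[0]); th=np.arctan2(*(q[:,:2].mean(0)-c)[::-1]); print(th)
    for a in(23.5,):
        d=np.array([np.cos(np.radians(a)),np.sin(np.radians(a))]); s=(q[:,:2]-c)@d; w=(q[:,:2]-c)@[-d[1],d[0]]
        for lo in np.arange(-.09,.09,.02):
            m=(s>=lo)&(s<lo+.02); 
            if m.sum()>3: print(round(lo,2),np.percentile(w[m],[2,98]))
v=box(C,(.3,.7),(-.7,-.2),(.31,.42)); print("vase",v.mean(0),v.min(0),v.max(0))
E
```

```text
front face y= [-0.0028 -0.0147] -0.01607780384077656 732 0.004692391138609511
pull 260 [ 0.4599 -0.0019  0.1107] [0.566  0.0163 0.1418] [0.5116 0.0064 0.1299] (array([20, 24, 49, 67, 60, 34,  5,  1]), array([-0.0019,  0.0004,  0.0027,  0.0049,  0.0072,  0.0095,  0.0117,
        0.014 ,  0.0163]))
[0.4604 0.5656]
front top x [0.3781 0.3803 0.6484 0.6515] y [-0.0338 -0.0258 -0.0181] z 0.16227588942932658
shelf ((0.514735221862793, -0.36540862917900085), (0.28219640254974365, 0.34951555728912354), 0.0396011658012867) 0.30298548544893533
[[ 0.3735 -0.1907]
 [ 0.3738 -0.5403]
 [ 0.656  -0.5401]
 [ 0.6557 -0.1906]]
floor [[ 0.4139 -0.1976  0.0932]
 [ 0.5112 -0.1139  0.0979]
 [ 0.6176 -0.0466  0.103 ]]
scene paddle ((0.5163130760192871, 0.25361326336860657), (0.180175319314003, 0.056436456739902496), 23.3637638092041) [[0.4224216938018799, 0.24379193782806396], [0.44480252265930176, 0.1919829398393631], [0.6102044582366943, 0.26343458890914917], [0.5878236293792725, 0.31524360179901123]] 0.015431176894815657
0.41128228818177726
-0.09 [-0.0122  0.0127]
-0.07 [-0.0121  0.0123]
-0.05 [-0.0114  0.0129]
-0.03 [-0.0124  0.0126]
-0.01 [-0.0259  0.0254]
0.01 [-0.0269  0.0266]
0.03 [-0.0269  0.0275]
0.05 [-0.0276  0.0266]
0.07 [-0.0265  0.0276]
side paddle ((0.517919659614563, 0.2580777406692505), (0.17648403346538544, 0.060200080275535583), 24.127552032470703) [[0.4250827133655548, 0.2494775503873825], [0.4496906101703644, 0.19453667104244232], [0.6107566356658936, 0.2666779160499573], [0.586148738861084, 0.32161879539489746]] 0.013552170490581106
0.4675483042315878
-0.09 [-0.0128  0.0127]
-0.07 [-0.0114  0.0117]
-0.05 [-0.0112  0.012 ]
-0.03 [-0.0133  0.013 ]
-0.01 [-0.0247  0.0267]
0.01 [-0.0257  0.0276]
0.03 [-0.0281  0.028 ]
0.05 [-0.0277  0.0254]
0.07 [-0.0267  0.0255]
vase [ 0.4447 -0.4234  0.3716] [ 0.4136 -0.4649  0.31  ] [ 0.5142 -0.2824  0.4073]
```

Emit:
carry_out:
  plan:
    - [[0.028,-0.025,-0.008,0,0,0.1,1],[0.056,-0.05,-0.016,0,0,0.2,1],[0.084,-0.075,-0.024,0,0,0.3,1],[0.112,-0.1,-0.032,0,0,0.4,1],[0.14,-0.125,-0.04,0,0,0.5,1]]

```text
time_s: 0.52
eef_pos: [0.3, 0.4261, 0.2093]
eef_rot: [-0.0, -0.112, 0.994, -0.0]
wrist_force: [1.5, 1.0, 0.2]
opening: 1.002
grasp_force: 0.0
```

Emit:
carry_out:
  plan:
    - [[0.028,-0.025,-0.012,0,0,0.05,1],[0.056,-0.05,-0.024,0,0,0.1,1],[0.084,-0.075,-0.036,0,0,0.15,1],[0.112,-0.1,-0.048,0,0,0.19,1],[0.14,-0.125,-0.06,0,0,0.19,1]]

```text
time_s: 0.93
eef_pos: [0.4402, 0.3009, 0.1492]
eef_rot: [-0.0, -0.204, 0.979, 0.0]
wrist_force: [0.8, 1.0, 0.5]
opening: 1.0
grasp_force: 0.0
```

Emit:
carry_out:
  plan:
    - [[0.02,-0.018,-0.015,0,0,0,0.8],[0.04,-0.036,-0.03,0,0,0,0.8],[0.0585,-0.054,-0.04,0,0,0,0.8],[0.0585,-0.054,-0.05,0,0,0,0.8],[0.0585,-0.054,-0.05,0,0,0,0.8]]

```text
time_s: 1.35
eef_pos: [0.4969, 0.2469, 0.0974]
eef_rot: [-0.002, -0.202, 0.979, -0.0]
wrist_force: [-0.0, 0.8, -0.1]
opening: 0.803
grasp_force: 0.0
```

```bash
python3 - <<'E'
from h import *
c=camera("wrist"); save(c,"w1.png",None,1.2); W=cloud(c); o=get_obs(); print(o["eef_pos"],o["eef_rot"])
P=W.reshape(-1,3); P=P[~np.isnan(P[:,0])]
q=P[(P[:,2]>.010)&(P[:,2]<.022)&(np.linalg.norm(P[:,:2]-[.517,.255],axis=1)<.1)]
r=cv2.minAreaRect(q[:,:2].astype(np.float32)); print(r,len(q),np.median(q[:,2]),c["cam_to_world"][:3,3])
h=q[:,:2]-[.517,.255]
for a in(22.5,23.5,24.5):
  a=np.radians(a);s=h@[np.cos(a),np.sin(a)];w=h@[-np.sin(a),np.cos(a)]
  print([ (round(l,2),np.percentile(w[(s>l)&(s<l+.02)],[1,99]).round(4).tolist()) for l in np.arange(-.08,.08,.02) if ((s>l)&(s<l+.02)).sum()>20], s.min(),s.max())
E
```

```text
[0.4966 0.2479 0.0984] [-0.0019 -0.2025  0.9793  0.0001]
((0.5183918476104736, 0.25596582889556885), (0.1797741800546646, 0.056353673338890076), 23.15087890625) 10819 0.01522634651795296 [0.4226 0.2152 0.2211]
[(np.float64(-0.08), [-0.0134, 0.0121]), (np.float64(-0.06), [-0.0128, 0.0122]), (np.float64(-0.04), [-0.0129, 0.0126]), (np.float64(-0.02), [-0.0122, 0.0127]), (np.float64(0.0), [-0.0267, 0.0275]), (np.float64(0.02), [-0.0267, 0.0279]), (np.float64(0.04), [-0.0263, 0.0281]), (np.float64(0.06), [-0.0262, 0.0278])] -0.08826720437078571 0.0914233114477844
[(np.float64(-0.08), [-0.0121, 0.0134]), (np.float64(-0.06), [-0.0119, 0.013]), (np.float64(-0.04), [-0.0123, 0.0132]), (np.float64(-0.02), [-0.0121, 0.0128]), (np.float64(0.0), [-0.0268, 0.0273]), (np.float64(0.02), [-0.0272, 0.0273]), (np.float64(0.04), [-0.0272, 0.0274]), (np.float64(0.06), [-0.0276, 0.0265])] -0.08827571707003898 0.09160783835882282
[(np.float64(-0.08), [-0.011, 0.0147]), (np.float64(-0.06), [-0.0111, 0.0139]), (np.float64(-0.04), [-0.0118, 0.0138]), (np.float64(-0.02), [-0.012, 0.0129]), (np.float64(0.0), [-0.0269, 0.0268]), (np.float64(0.02), [-0.0277, 0.0269]), (np.float64(0.04), [-0.0282, 0.0265]), (np.float64(0.06), [-0.0288, 0.0251])] -0.08839543987150268 0.09176446063487206
```

View pics/w1.png

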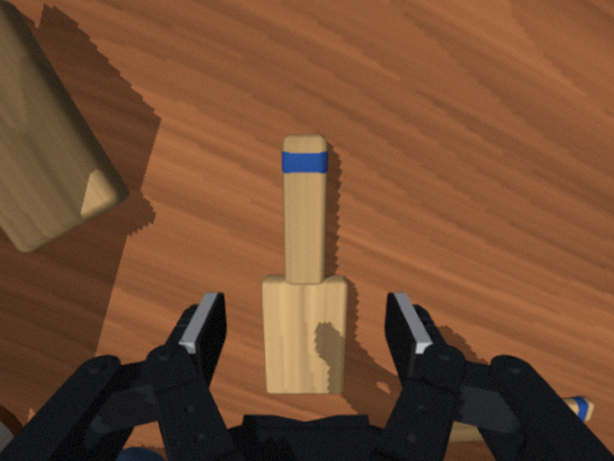

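The wrist view shows the paddle centred between the fingers, with the blade at (305,335) and the handle up to (305,150). Its pose is confirmed as centre (0.518,0.256), 23.2°. Descending.

Emit:
carry_out:
  plan:
    - [[0.0025,0,-0.02,0,0,-0.005,0.8],[0.0025,0,-0.04,0,0,-0.005,0.8],[0.0025,0,-0.06,0,0,-0.005,0.8],[0.0025,0,-0.07,0,0,-0.005,0.8],[0.0025,0,-0.078,0,0,-0.005,0.8]]

```text
time_s: 1.82
eef_pos: [0.4991, 0.2493, 0.0213]
eef_rot: [-0.001, -0.201, 0.979, 0.0]
wrist_force: [0.3, 0.2, 0.3]
opening: 0.802
grasp_force: 0.0
```

Emit:
carry_out:
  plan:
    - [[0,0,0,0,0,0,0.6],[0,0,0,0,0,0,0.3],[0,0,0,0,0,0,0.0],[0,0,0,0,0,0,0.0],[0,0,0,0,0,0,0.0]]

```text
time_s: 2.23
eef_pos: [0.5015, 0.249, 0.0236]
eef_rot: [0.001, -0.201, 0.98, 0.0]
wrist_force: [-0.3, 1.1, 5.1]
opening: 0.282
grasp_force: 60.2
```

Emit:
carry_out:
  plan:
    - [[0,0,0.015,0,0,0,0],[0,0,0.05,0,0,0,0],[0,0,0.085,0,0,0,0],[0,0,0.12,0,0,0,0],[0,-0.005,0.155,0,0,0,0]]

```text
time_s: 2.65
eef_pos: [0.4999, 0.2438, 0.1788]
eef_rot: [0.0, -0.201, 0.98, 0.0]
wrist_force: [0.5, 0.1, -1.5]
opening: 0.283
grasp_force: 59.4
```

Emit:
carry_out:
  plan:
    - [[0,-0.02,0.03,0,0,-0.08,0],[-0.001,-0.05,0.05,0,0,-0.16,0],[-0.002,-0.085,0.06,0,0,-0.24,0],[-0.003,-0.12,0.06,0,0,-0.32,0],[-0.004,-0.155,0.06,0,0,-0.404,0]]

```text
time_s: 3.07
eef_pos: [0.4965, 0.0872, 0.2387]
eef_rot: [0.002, 0.001, 1.0, -0.0]
wrist_force: [0.4, -0.9, -0.7]
opening: 0.282
grasp_force: 59.3
```

Emit:
carry_out:
  plan:
    - [[-0.001,-0.035,0,0,0,0,0],[-0.002,-0.07,0,0,0,0,0],[-0.002,-0.105,0,0,0,0,0],[-0.002,-0.14,0,0,0,0,0],[-0.002,-0.16,0,0,0,0,0]]

```text
time_s: 3.48
eef_pos: [0.494, -0.0748, 0.2375]
eef_rot: [0.0, 0.001, 1.0, -0.001]
wrist_force: [0.5, 0.7, -1.1]
opening: 0.287
grasp_force: 59.4
```

Emit:
carry_out:
  plan:
    - [[0,-0.01,0,0,0,0,0],[0,-0.02,0,0,0,0,0],[0,-0.032,0,0,0,0,0],[0,-0.032,0,0,0,0,0],[0,-0.032,0,0,0,0,0]]

```text
time_s: 3.9
eef_pos: [0.4944, -0.1031, 0.2369]
eef_rot: [-0.0, -0.0, 1.0, 0.0]
wrist_force: [-0.2, -0.1, -1.7]
opening: 0.28
grasp_force: 59.4
```

```bash
python3 - <<'E'
from h import *
s=camera("side"); w=camera("wrist"); c=camera("scene"); print(get_obs()["eef_pos"])
im=np.hstack([x["pixels"] for x in(s,w)])[...,::-1]; cv2.imwrite("pics/p2.png",cv2.resize(im,None,fx=.78,fy=.78))
for n,x in(("side",s),("wrist",w),("scene",c)):
    P=cloud(x).reshape(-1,3); P=P[~np.isnan(P[:,0])]
    q=P[(P[:,2]>.2)&(P[:,2]<.24)&(abs(P[:,1]+.104)<.032)&(P[:,0]>.38)&(P[:,0]<.63)]
    print(n,len(q), *np.percentile(q,[1,50,99],axis=0) if len(q) else "")
    for lo,hi in((.41,.47),(.53,.61)):
        m=q[(q[:,0]>lo)&(q[:,0]<hi)]
        if len(m)>20: print(np.percentile(m,[2,50,98],axis=0).tolist())
P=cloud(w).reshape(-1,3)
f=P[(abs(P[:,2]-.147)<.004)&(P[:,1]<0)&(P[:,1]>-.2)]; print("tray side top",len(f))
f=P[(P[:,2]>.158)&(P[:,2]<.167)&(P[:,1]>-.06)&(P[:,1]<.03)]; print("front top wrist y",len(f),np.percentile(f,[1,50,99],axis=0) if len(f) else "")
f=P[(P[:,2]>.129)&(P[:,2]<.137)&(P[:,1]>-.21)&(P[:,1]<-.14)]; print("divider",len(f),np.percentile(f,[1,50,99],axis=0) if len(f) else "")
E
```

```text
[ 0.4944 -0.1025  0.2369]
side 522 [ 0.4242 -0.1291  0.2133] [ 0.5288 -0.0914  0.2269] [ 0.5967 -0.0726  0.2377]
[[0.4233534777373117, -0.11590902556951312, 0.21440406349519478], [0.4454563945069414, -0.09378413521674478, 0.2264495285340405], [0.468481217670513, -0.08597203741386188, 0.2312480798497749]]
[[0.5314911873547068, -0.12834896815030233, 0.21359576844302983], [0.563982137254997, -0.09114466979104585, 0.22684183450136663], [0.5967298157504404, -0.07271873249035322, 0.23081211255434517]]
wrist 14029 [ 0.4233 -0.1237  0.2239] [ 0.4818 -0.1018  0.2286] [ 0.5491 -0.0805  0.2384]
[[0.4230558607128987, -0.11416008336466996, 0.22416143111968193], [0.44407223683213615, -0.1017883969315017, 0.2286741089145438], [0.468793689633754, -0.08948655174630775, 0.23021826568828338]]
[[0.5304214170354554, -0.12016420427465102, 0.22746357203220866], [0.5399017351029873, -0.10222546241952468, 0.22849745665971696], [0.5510271634867083, -0.08433230268138221, 0.22955759678505894]]
scene 56 [ 0.5376 -0.105   0.2223] [ 0.5588 -0.0894  0.2289] [ 0.5968 -0.0773  0.2331]
[[0.537901661703274, -0.10462126404909253, 0.22274764851655224], [0.5588214942914373, -0.0893581409669576, 0.2288973045258531], [0.5952320281959647, -0.07814971699777784, 0.23269862904819066]]
tray side top 5073
front top wrist y 6264 [[ 0.3816 -0.0318  0.1584]
 [ 0.4562 -0.0246  0.1618]
 [ 0.6447 -0.0162  0.1634]]
divider 1892 [[ 0.4046 -0.1748  0.1292]
 [ 0.4772 -0.1711  0.1323]
 [ 0.5809 -0.1535  0.1339]]
```

View pics/p2.png

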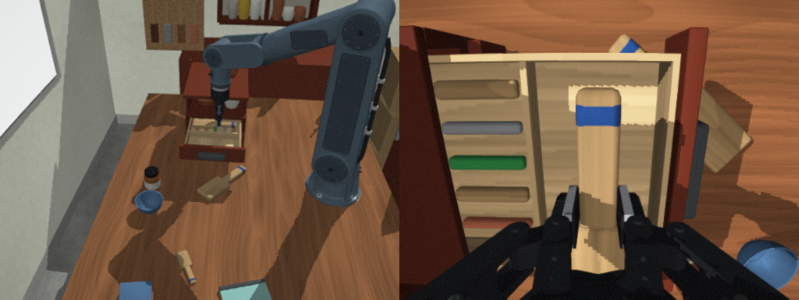

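The paddle is held level, straight across and centred over the front bay, about 10 mm clear of both tray ends. Lowering.

Emit:
carry_out:
  plan:
    - [[0,0,-0.02,0,0,0,0],[0,0,-0.045,0,0,0,0],[0,0,-0.07,0,0,0,0],[0,0,-0.09,0,0,0,0],[0,0,-0.103,0,0,0,0]]

```text
time_s: 4.47
eef_pos: [0.4932, -0.102, 0.1317]
eef_rot: [-0.001, -0.001, 1.0, 0.001]
wrist_force: [0.3, -0.7, -1.5]
opening: 0.284
grasp_force: 59.4
```

Emit:
carry_out:
  plan:
    - [[0,0,-0.003,0,0,0,0],[0,0,-0.006,0,0,0,0],[0,0,-0.009,0,0,0,0],[0,0,-0.011,0,0,0,0],[0,0,-0.011,0,0,0,0]]

```text
time_s: 4.88
eef_pos: [0.4948, -0.1035, 0.1235]
eef_rot: [0.001, -0.0, 1.0, -0.0]
wrist_force: [-0.6, 0.1, -1.1]
opening: 0.286
grasp_force: 59.4
```

Commanded z is now 0.123 with no contact yet, so I lower the last few mm gently.

Emit:
carry_out:
  plan:
    - [[0,0,-0.001,0,0,0,0],[0,0,-0.002,0,0,0,0],[0,0,-0.003,0,0,0,0],[0,0,-0.003,0,0,0,0],[0,0,-0.003,0,0,0,0]]

```text
time_s: 5.3
eef_pos: [0.4948, -0.1038, 0.1215]
eef_rot: [0.001, -0.0, 1.0, -0.0]
wrist_force: [-4.3, 1.5, 9.1]
opening: 0.284
grasp_force: 60.6
```

Emit:
carry_out:
  plan:
    - [[0,0,0,0,0,0,0.35],[0,0,0,0,0,0,0.45],[0,0,0,0,0,0,0.55],[0,0,0,0,0,0,0.55],[0,0,0,0,0,0,0.55]]

```text
time_s: 5.72
eef_pos: [0.4943, -0.1035, 0.1199]
eef_rot: [-0.0, -0.0, 1.0, 0.0]
wrist_force: [-0.5, 0.3, -0.4]
opening: 0.551
grasp_force: 0.0
```

Emit:
carry_out:
  plan:
    - [[0,0,0.01,0,0,0,0.55],[0,0,0.035,0,0,0,0.55],[0,0,0.06,0,0,0,0.55],[0,0,0.09,0,0,0,0.55],[0,0,0.12,0,0,0,0.55]]

```text
time_s: 6.13
eef_pos: [0.4939, -0.1033, 0.2416]
eef_rot: [-0.0, -0.0, 1.0, 0.0]
wrist_force: [-0.0, 0.4, -0.1]
opening: 0.547
grasp_force: 0.0
```

```bash
python3 - <<'E'
from h import *
w=camera("wrist"); o=get_obs(); print(o["eef_pos"],o["q"],o["wrist_force"])
save(w,"p3.png",None,1)
P=cloud(w).reshape(-1,3); q=P[(abs(P[:,1]+.104)<.05)&(P[:,2]>.107)&(P[:,2]<.125)&(P[:,0]>.41)]
print(np.percentile(q,[1,50,99],axis=0))
f=P[(P[:,2]>.158)&(P[:,2]<.167)&(P[:,1]>-.06)&(P[:,1]<.03)]; print("front top",np.percentile(f,[1,50,99],axis=0))
E
```

```text
[ 0.4971 -0.1047  0.2486] [-0.4415  0.0243  1.781   0.      1.3264 -2.0128] [ 3.5415 -1.0373  5.1304]
[[ 0.4252 -0.1462  0.1082]
 [ 0.5357 -0.1029  0.1133]
 [ 0.6294 -0.0619  0.1237]]
front top [[ 0.3817 -0.0319  0.1584]
 [ 0.4541 -0.0246  0.1618]
 [ 0.5592 -0.0162  0.1634]]
```

View pics/p3.png

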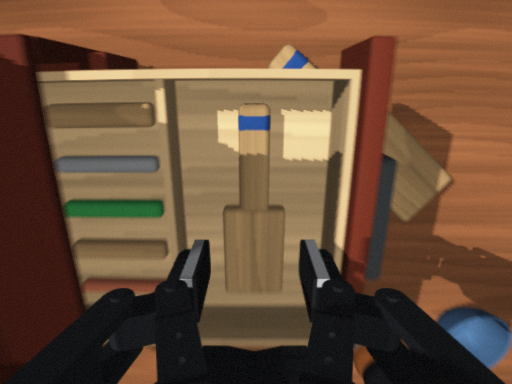

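The paddle lies flat and straight in the bay (blade (253,250), handle end (254,110)). Next I back out in front of the drawer, turn and tilt the closed fingers.

Emit:
carry_out:
  plan:
    - [[0.004,0.02,0.01,0,0,-0.12,0.3],[0.008,0.055,0.01,0,0,-0.24,0],[0.012,0.09,0.01,0,0,-0.36,0],[0.016,0.125,0.01,0,0,-0.48,0],[0.02,0.16,0.01,0,0,-0.6,0]]

```text
time_s: 6.6
eef_pos: [0.5141, 0.0542, 0.2508]
eef_rot: [0.001, 0.289, 0.957, 0.0]
wrist_force: [1.3, -0.1, -0.6]
opening: 0.0
grasp_force: 0.0
```

Emit:
carry_out:
  plan:
    - [[0,0.02,0,0,0,-0.12,0],[0,0.03,0,0,0,-0.24,0],[0,0.04,0,0,0,-0.36,0],[0,0.04,0,0,0,-0.48,0],[0,0.04,0,0,0,-0.6,0]]

```text
time_s: 7.02
eef_pos: [0.514, 0.0938, 0.2505]
eef_rot: [0.0, 0.558, 0.83, 0.0]
wrist_force: [-0.2, -0.4, -0.0]
opening: -0.0
grasp_force: 0.0
```

Emit:
carry_out:
  plan:
    - [[0,0,0,0,0,-0.12,0],[0,0,0,0,0,-0.24,0],[0,0,0,0,0,-0.371,0],[0,0,0,0,0,-0.371,0],[0,0,0,0,0,-0.371,0]]

```text
time_s: 7.43
eef_pos: [0.5141, 0.0929, 0.2504]
eef_rot: [0.0, 0.699, 0.716, 0.0]
wrist_force: [0.5, -0.6, 0.6]
opening: -0.001
grasp_force: 0.0
```

Emit:
carry_out:
  plan:
    - [[0,0,0,-0.1,0,0,0],[0,0,0,-0.2,0,0,0],[0,0,0,-0.3,0,0,0],[0,0,0,-0.4,0,0,0],[0,0,0,-0.5,0,0,0]]

```text
time_s: 7.85
eef_pos: [0.5146, 0.0931, 0.2512]
eef_rot: [0.175, 0.676, 0.693, -0.178]
wrist_force: [0.5, 0.3, -0.3]
opening: 0.0
grasp_force: 0.0
```

Emit:
carry_out:
  plan:
    - [[0,0,-0.01,-0.1,0,0,0],[0,0,-0.03,-0.2,0,0,0],[0,0,-0.05,-0.3,0,0,0],[0,0,-0.06,-0.373,0,0,0],[0,0,-0.06,-0.373,0,0,0]]

```text
time_s: 8.27
eef_pos: [0.5114, 0.0935, 0.1849]
eef_rot: [0.294, 0.63, 0.65, -0.307]
wrist_force: [-1.8, -0.4, -1.3]
opening: -0.0
grasp_force: 0.0
```

```bash
python3 - <<'E'
from h import *
from scipy.spatial.transform import Rotation as R
o=get_obs(); print(o["time_s"],o["eef_pos"],o["q"],o["opening"])
print(R.from_quat(np.roll(o["eef_rot"],-1)).as_matrix())
E
```

```text
8.2667 [0.5114 0.0935 0.1849] [ 0.3689  0.4533  1.6397 -0.8009  1.4961  0.5919] -0.0002042816184233006
[[-0.033   0.9994 -0.0044]
 [ 0.6386  0.0177 -0.7693]
 [-0.7688 -0.0282 -0.6388]]
```

Emit:
carry_out:
  plan:
    - [[0,0,-0.015,0,0,0,0],[0,0,-0.03,0,0,0,0],[0,-0.005,-0.045,0,0,0,0],[0,-0.015,-0.06,0,0,0,0],[0,-0.025,-0.06,0,0,0,0]]

```text
time_s: 8.68
eef_pos: [0.5127, 0.0665, 0.1273]
eef_rot: [0.294, 0.634, 0.648, -0.303]
wrist_force: [-0.1, -0.1, 0.2]
opening: -0.0
grasp_force: 0.0
```

Emit:
carry_out:
  plan:
    - [[0,-0.008,0,0,0,0,0],[0,-0.016,0,0,0,0,0],[0,-0.024,0,0,0,0,0],[0,-0.03,0,0,0,0,0],[0,-0.036,0,0,0,0,0]]

```text
time_s: 9.1
eef_pos: [0.5145, 0.0312, 0.1308]
eef_rot: [0.296, 0.635, 0.647, -0.301]
wrist_force: [-0.3, 0.4, -0.6]
opening: -0.004
grasp_force: 0.0
```

```bash
python3 - <<'E'
from h import *
c=camera("side"); o=get_obs(); print(o["eef_pos"],o["q"],o["wrist_force"]); save(c,"p4.png",(200,110,400,300),3)
E
```

```text
[0.5143 0.0305 0.1307] [ 0.2632  0.4854  1.7299 -0.8628  1.3423  0.6362] [ 0.4463 -0.7812 -0.7761]
```

View pics/p4.png

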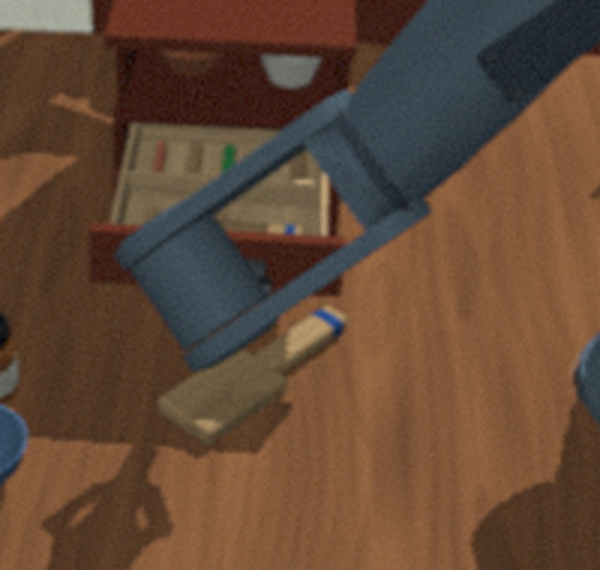

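The side view shows the gripper hidden behind the wrist at (200,290), in front of the pull, with the paddle (blue band at (290,230)) inside the drawer. Joint 4 is drifting towards its limit, so I reduce the tilt a little and then start pushing.

Emit:
carry_out:
  plan:
    - [[0,0,0,0.05,0,0,0],[0,0,0,0.1,0,0,0],[0,0,0,0.15,0,0,0],[0,-0.003,0,0.15,0,0,0],[0,-0.006,0,0.15,0,0,0]]

```text
time_s: 9.57
eef_pos: [0.5145, 0.0256, 0.1309]
eef_rot: [0.248, 0.655, 0.668, -0.252]
wrist_force: [0.5, 1.5, 0.8]
opening: 0.002
grasp_force: 0.7
```

Emit:
carry_out:
  plan:
    - [[0,-0.003,0,0,0,0,0],[0,-0.007,0,0,0,0,0],[0,-0.012,0,0,0,0,0],[0,-0.018,0,0,0,0,0],[0,-0.024,0,0,0,0,0]]

```text
time_s: 9.98
eef_pos: [0.5141, 0.0016, 0.1298]
eef_rot: [0.248, 0.654, 0.669, -0.253]
wrist_force: [0.6, 3.4, 2.2]
opening: 0.0
grasp_force: 1.4
```

Emit:
carry_out:
  plan:
    - [[0,-0.006,0,0,0,0,0],[0,-0.012,0,0,0,0,0],[0,-0.018,0,0,0,0,0],[0,-0.024,0,0,0,0,0],[0,-0.03,0,0,0,0,0]]

```text
time_s: 10.4
eef_pos: [0.514, -0.0287, 0.1298]
eef_rot: [0.247, 0.655, 0.668, -0.253]
wrist_force: [2.1, 2.3, 0.3]
opening: 0.001
grasp_force: 1.4
```

```bash
python3 - <<'E'
from h import *
o=get_obs(); print(o["time_s"],o["eef_pos"],o["q"],o["wrist_force"])
E
```

```text
10.4 [ 0.514  -0.0287  0.1298] [ 0.0998  0.3688  1.8182 -0.7915  1.1814  0.4788] [2.0522 2.2964 0.3421]
```

Emit:
carry_out:
  plan:
    - [[0,-0.007,0,0,0,0,0],[0,-0.014,0,0,0,0,0],[0,-0.021,0,0,0,0,0],[0,-0.028,0,0,0,0,0],[0,-0.035,0,0,0,0,0]]

```text
time_s: 10.82
eef_pos: [0.514, -0.0638, 0.1299]
eef_rot: [0.247, 0.654, 0.668, -0.253]
wrist_force: [1.0, 3.1, -0.7]
opening: -0.0
grasp_force: 1.5
```

Emit:
carry_out:
  plan:
    - [[0,-0.007,0,0,0,0,0],[0,-0.014,0,0,0,0,0],[0,-0.021,0,0,0,0,0],[0,-0.028,0,0,0,0,0],[0,-0.035,0,0,0,0,0]]

```text
time_s: 11.23
eef_pos: [0.5139, -0.0988, 0.1299]
eef_rot: [0.247, 0.654, 0.668, -0.253]
wrist_force: [1.1, 3.1, -1.1]
opening: 0.004
grasp_force: 1.5
```

Emit:
carry_out:
  plan:
    - [[0,-0.007,0,0,0,0,0],[0,-0.014,0,0,0,0,0],[0,-0.02,0,0,0,0,0],[0,-0.026,0,0,0,0,0],[0,-0.032,0,0,0,0,0]]

```text
time_s: 11.65
eef_pos: [0.5139, -0.1307, 0.1299]
eef_rot: [0.247, 0.654, 0.668, -0.253]
wrist_force: [0.7, 3.1, -0.4]
opening: -0.001
grasp_force: 1.4
```

```bash
python3 - <<'E'
from h import *
o=get_obs(); print(o["time_s"],o["eef_pos"],o["q"],o["wrist_force"])
E
```

```text
11.65 [ 0.5139 -0.1307  0.1299] [-0.0978  0.327   1.877  -0.8604  1.0524  0.3718] [ 0.7186  3.1332 -0.4178]
```

Emit:
carry_out:
  plan:
    - [[0,-0.005,0,0,0,0,0],[0,-0.01,0,0,0,0,0],[0,-0.015,0,0,0,0,0],[0,-0.019,0,0,0,0,0],[0,-0.023,0,0,0,0,0]]

```text
time_s: 12.07
eef_pos: [0.5139, -0.1535, 0.1299]
eef_rot: [0.247, 0.654, 0.668, -0.253]
wrist_force: [0.6, 2.0, -0.6]
opening: 0.004
grasp_force: 1.3
```

Emit:
carry_out:
  plan:
    - [[0,-0.003,0,0,0,0,0],[0,-0.006,0,0,0,0,0],[0,-0.009,0,0,0,0,0],[0,-0.012,0,0,0,0,0],[0,-0.015,0,0,0,0,0]]

```text
time_s: 12.48
eef_pos: [0.5139, -0.1671, 0.1298]
eef_rot: [0.247, 0.655, 0.668, -0.252]
wrist_force: [-2.4, 17.2, 5.9]
opening: -0.0
grasp_force: 8.1
```

Emit:
carry_out:
  plan:
    - [[0,-0.002,0,0,0,0,0],[0,-0.004,0,0,0,0,0],[0,-0.006,0,0,0,0,0],[0,-0.008,0,0,0,0,0],[0,-0.01,0,0,0,0,0]]

```text
time_s: 12.9
eef_pos: [0.5139, -0.1778, 0.1299]
eef_rot: [0.247, 0.654, 0.668, -0.253]
wrist_force: [-1.1, 1.0, -0.7]
opening: -0.001
grasp_force: 0.7
```

Emit:
carry_out:
  plan:
    - [[0,-0.0015,0,0,0,0,0],[0,-0.003,0,0,0,0,0],[0,-0.0045,0,0,0,0,0],[0,-0.006,0,0,0,0,0],[0,-0.0075,0,0,0,0,0]]

```text
time_s: 13.32
eef_pos: [0.5141, -0.186, 0.1302]
eef_rot: [0.248, 0.655, 0.668, -0.253]
wrist_force: [0.5, 0.3, -0.2]
opening: 0.002
grasp_force: 0.0
```

Emit:
carry_out:
  plan:
    - [[0,-0.001,0,0,0,0,0],[0,-0.002,0,0,0,0,0],[0,-0.003,0,0,0,0,0],[0,-0.003,0,0,0,0,0],[0,-0.003,0,0,0,0,0]]

```text
time_s: 13.73
eef_pos: [0.5141, -0.1879, 0.13]
eef_rot: [0.247, 0.655, 0.668, -0.252]
wrist_force: [-2.0, 5.6, 2.6]
opening: 0.001
grasp_force: 3.0
```

Emit:
carry_out:
  plan:
    - [[0,-0.0005,0,0,0,0,0],[0,-0.001,0,0,0,0,0],[0,-0.001,0,0,0,0,0],[0,-0.001,0,0,0,0,0],[0,-0.001,0,0,0,0,0]]

```text
time_s: 14.15
eef_pos: [0.5141, -0.1881, 0.13]
eef_rot: [0.247, 0.655, 0.669, -0.252]
wrist_force: [-2.3, 12.1, 6.2]
opening: -0.002
grasp_force: 6.2
```

Solid stop at the predicted seat. I retreat straight out, then check.

Emit:
carry_out:
  plan:
    - [[0,0.004,0,0,0,0,0],[0,0.02,0,0,0,0,0],[0,0.045,0,0,0,0,0],[0,0.075,0,0,0,0,0],[0,0.11,0,0,0,0,0]]

```text
time_s: 14.57
eef_pos: [0.5138, -0.0794, 0.1302]
eef_rot: [0.247, 0.655, 0.668, -0.253]
wrist_force: [1.1, 0.4, -0.8]
opening: -0.002
grasp_force: 0.0
```

Emit:
carry_out:
  plan:
    - [[-0.01,0.035,0.005,0,0,0,0],[-0.02,0.07,0.01,0,0,0,0],[-0.03,0.105,0.02,0,0,0,0],[-0.045,0.135,0.03,0,0,0,0],[-0.06,0.16,0.04,0,0,0,0]]

```text
time_s: 14.98
eef_pos: [0.4535, 0.0824, 0.1704]
eef_rot: [0.248, 0.654, 0.669, -0.252]
wrist_force: [-0.2, -0.1, 0.3]
opening: 0.002
grasp_force: 0.0
```

Emit:
carry_out:
  plan:
    - [[-0.02,0.025,0.01,0,0,0,0],[-0.04,0.05,0.02,0,0,0,0],[-0.055,0.08,0.03,0,0,0,0],[-0.06,0.1,0.03,0,0,0,0],[-0.06,0.1,0.03,0,0,0,0]]

```text
time_s: 15.4
eef_pos: [0.3936, 0.1836, 0.2007]
eef_rot: [0.248, 0.654, 0.67, -0.251]
wrist_force: [-0.6, -0.2, 0.3]
opening: 0.002
grasp_force: 0.0
```

```bash
python3 - <<'E'
from h import *
import warnings; warnings.filterwarnings("ignore")
s=camera("side"); c=camera("scene"); o=get_obs(); print(o["time_s"],o["eef_pos"],o["wrist_force"])
im=np.hstack([x["pixels"] for x in(s,c)])[...,::-1]; cv2.imwrite("pics/p5.png",cv2.resize(im,None,fx=.78,fy=.78))
P=cloud(s).reshape(-1,3)
f=P[(P[:,0]>.47)&(P[:,0]<.56)&(P[:,1]>-.26)&(P[:,1]<-.17)]
for z0,z1 in((.118,.136),(.04,.058),(.145,.158),(.065,.085)): 
    m=f[(f[:,2]>z0)&(f[:,2]<z1)]; print(z0,len(m),np.percentile(m[:,1],[50,90]) if len(m) else "")
Q=cloud(c); Q0=cloud(np.load("scene.npy",allow_pickle=True).item())
for n,x,y,z in(("jar",(.7,.81),(.0,.12),(.06,.1)),("bowl",(.68,.82),(.12,.27),(.035,.06)),("vase",(.37,.6),(-.55,-.3),(.35,.42))):
    for A in(Q0,Q):
        A=A.reshape(-1,3); m=A[(A[:,0]>x[0])&(A[:,0]<x[1])&(A[:,1]>y[0])&(A[:,1]<y[1])&(A[:,2]>z[0])&(A[:,2]<z[1])]; print(n,len(m),m.mean(0) if len(m) else "")
E
```

```text
15.5 [0.3941 0.1808 0.2   ] [ 0.2379 -0.486   0.097 ]
0.118 129 [-0.2086 -0.2034]
0.04 123 [-0.2083 -0.2035]
0.145 75 [-0.2308 -0.2258]
0.065 117 [-0.2305 -0.2258]
jar 336 [0.751  0.0649 0.0845]
jar 339 [0.7508 0.0646 0.0846]
bowl 288 [0.7575 0.2009 0.0485]
bowl 289 [0.7569 0.2015 0.0489]
vase 772 [ 0.4463 -0.4261  0.3802]
vase 762 [ 0.4465 -0.4262  0.3803]
```

View pics/p5.png

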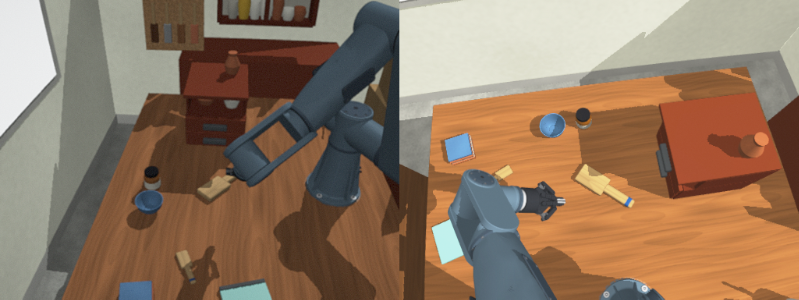

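The drawer is shut, with its pull level with the lower fixed one at y -0.208. The jar, bowl and vase have not moved, and the arm is clear.

```bash
python3 -c "
from bench import hand_in
print(hand_in())"
```

```text
the job is handed in; nothing more can be done
None
```

The job is handed in at about 15.5 s: the paddle was laid flat in the front bay, the drawer is pushed past the detent and seated, the jar, bowl and vase have not moved, and nothing indicated contact with the shelf; no verdict came back.

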